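# Sort two tested irrigation valves and open the cleaner bottle

### The arm

A 6-joint arm with a two-finger parallel gripper is mounted at the origin on the work surface. World frame = base frame: x ahead of the robot, y to its left, z up, the work surface at z = 0. Lengths are in m, angles in rad, forces in N, time in s.
With the tool pointing down it reaches from about 0.3 to 0.875 m from the base axis. Payload 6.4 kg.
Tool frame: the origin (TCP) lies midway between the tips of the shut fingers; the grasp point (between the pads) lies 19 mm behind it (ctrl.pinch_z is the distance from the TCP to the grasp point, in m); z points along the fingers, y is the line along which they close (so a half turn about z gives the same grasp; the last joint's range is limited). The gripper opens to 85 mm and grips with 20 to 120 N. Pads are 22 mm wide; open, the fingers measure 114 mm over their backs; the gripper's body (76 mm by 85 mm) begins 54 mm behind the grasp point. The pads swing forward as they close: fully open they stand 13 mm farther back than shut.
Start: joints at [-1.383, 0.181, 1.607, -0, 1.354, -0.206], TCP at [0.221, -0.531, 0.231] pointing down, gripper open.
Joint ranges: [-2.99, 2.99], [-0.89, 2.07], [0.3, 2.58], [-1.14, 4.28], [0, 2.63], [-3.12, 3.12]. Speed limits (rad/s): [2.57, 2.57, 3.01, 3.14, 3.14, 3.14].

### API

Orientations are given as a unit quaternion [w, x, y, z].
In Python, from bench import ctrl gives the robot as it stands.
- The arm moves only by the tool apply_moves, never from a script. Its argument "moves" is a list of rows, each an object with "jaw": the opening, from 0 (shut) to 1 (fully open); "offset": the shift along the tool's x, y, z in mm, a list of three; "rot": the turn, a rotation vector about the tool's x, y, z in degrees, a list of three. In form: [{"jaw": jaw, "offset": [dx, dy, dz], "rot": [ax, ay, az]}, ...]. A call has exactly 5 rows; each row shifts and turns the commanded pose from where the row before left it, along the tool's axes as they then stand; what a row does not reach is not made up. A row lasts 1/8 s, in which the tool goes at most 62.5 mm and 10.7 degrees, less where a joint would pass 70% of its speed; a pose out of reach is approached as far as the arm can. A call is refused whole if a number of a shift passes 62.5 or a number of a turn 10.7, either way. A call with a gripper value outside its range is refused whole. The fingers move at their own pace and stop on an object; the grip force is fixed at half the most. Time passes only in rows, so rows that do not move let the fingers close, or fill a call up. It gives the time, the measured TCP pose, the force, the opening and the grip force at its end, in the units of the state.
- ctrl.get_obs(): the state, without advancing time (a new reading comes with each control period).
- ctrl.camera(name): name is "scene" or "top"; returns (picture, depth): 480x640x3 uint8, red, green, blue; 480x640 float32, m along the optical axis (not along the pixel's ray), 0 where there is no reading.
- ctrl.camera_params(name): a dict with "K" (3x3 intrinsics, pixels), "dist" ([k1, k2, p1, p2, k3] as OpenCV has them; the pictures are not rectified), "cam_to_world" (4x4, takes a point from camera to world coordinates). Camera axes: x right, y down, z forward; pixel columns grow to the right and rows downward; lengths in m; the calibration is good to about 2 mm. A picture is of the moment at which its call begins. camera_params takes no time and is no camera call.
- ctrl.hand_in(): hands the job in; it is judged then, once.
Trained networks look in the newest picture that a camera, given by its name, has taken for a name from the list of things; names that differ only in an ending like _2 or _b are one class to them, and where a whole thing is asked for, a point or a joint stands for the part that bears it (a point fixed in the world has none). Each returns a list of dicts, best first, with "score" (0 to 1); they miss things now and then, are a little off and sometimes report something else, mostly with a low value. They report only what shows in the picture. A call takes as long as a camera call.
- ctrl.outline_of(camera, target): "region" (480x640 bool, what is visible of it) and "position" ([column, row] in pixels, amid what is visible of it).
The state is a dict: "time_s": time; "q": joint angles; "dq": joint speeds; "joint_efforts": joint torques, N m; "eef_pos": TCP position; "eef_rot": TCP orientation; "wrist_force": force on the tool from outside, world axes, zero at the start; "torque": the same for the moment, N m; "opening": opening from 0.0 (shut) to 1.0 (fully open); "grasp_force": force on a finger pad.
Only numpy, scipy, OpenCV 4.12 (cv2) and the standard library are available. Lean on these libraries where they do the work, as an engineer would, in place of code of your own. Each camera call takes 0.05 s, during which the arm holds its last target. There are 200 camera calls.

### The job

The two returned valves have been tested: set the one with the green tag upright and flat in the green-lined nest, and the one with the red tag in the red-lined reject nest, each put down gently, not dropped. The passed valve is to be cleaned for resale, so then open the cleaner bottle: press the blue push-and-turn cap down, twist it anticlockwise (seen from above) while pressed until it is free and lift it off, without pulling the bottle out of its holder. Finish while holding the cap in the gripper, level and straight above the bottle a few centimetres clear of its mouth, and do not disturb the tape roll, the pipe tee or the can.

Things in the scene. Friction and masses are not known exactly. Their poses are not given: they have to be found in the camera images.
- valve_green: PASSED valve with a green tag: black plastic, 0.3 to 0.45 kg. Origin: centre of its underside, z up, x along the straight flow pipe (104 mm long, sockets 44 mm across). Belly 60 mm across, grey bonnet disc 68 mm across at 40 to 50 mm height, dome to 58 mm. Flat tag 30 by 40 mm at x = -64 to -34 mm, 48 mm high. Small screw at x = -15 mm, 70 mm high
- valve_green_coil (a point): where to grip valve_green: point on the axis of its round black solenoid (28 mm across, 58 to 104 mm above the valve's underside, gripped from above in any direction). The point is 88 mm above the underside, at x = +8 mm, y = 0 of the valve; same axes as the valve
- valve_red: REJECTED valve with a red tag; all else, sizes and axes, as valve_green
- valve_red_coil (a point): the same point and axes on valve_red
- nest_green: PASS nest: fixed shallow grey tray, green floor liner and green stripes on its long rims. Outside 136 (its x) by 104 (its y) mm, walls 5 mm thick, 18 mm high; inside 126 by 94 mm, inner floor 5 mm above the bench. Origin: centre of its underside. A valve goes in with its pipe along the nest's x axis, either way round, its underside on the inner floor
- nest_red: REJECT nest: as nest_green, but with red liner and stripes
- bottle: white square cleaner bottle, 80 by 80 mm, body 120 mm high with blue and yellow label, sloping shoulder to 142 mm, neck 28 mm across with lugs, mouth at 172 mm; 0.6 to 1.2 kg. Origin: centre of its underside, 5 mm above the bench, z up. Stands loose with 1.5 mm play in a square steel holder (55 mm high, foot 115 mm) fixed to the bench, which stops it turning, not lifting
- cap: blue ribbed push-and-turn cap, round, 50 mm across, 30 mm high, 40 g, white arrows on top. Origin: centre of its open underside, z up; closed, it is 159 mm above the bottle's underside and the bottle's shoulder 17 mm or more below it. Gripped by its sides from above. Lugs inside lock it under the neck's lugs: unpressed, it neither turns nor lifts
- cap_top (a point): centre of the cap's top, 30 mm above its underside. A spring disc in the cap resists pressing: 6 N at first, about 13 N at its full travel of 6.5 mm; at least 5 mm down is needed to turn. Held down, turn anticlockwise from above: past 55 degrees it is free to come straight up (best about 80; it stops near 130). Clockwise it is blocked
- tape: bystander: white roll of thread tape lying flat, 56 mm across, 19 mm high; leave alone
- tee: bystander: white PVC pipe tee lying on the bench, 76 mm long, 39 mm high; leave alone
- can: bystander: steel can with a purple label and black lid, 68 mm across, 102 mm high; leave alone

How it is judged:
By the outcome, as a careful person would: the job done as asked, in the order asked, and still so for the second after the job is handed in, while the arm keeps its last pose, push and grip.
It also fails if it takes over 58 s, if anything falls off the work surface, if the arm or the gripper's body presses on something with over 40 N, if the wrist force passes 120 N, or if a joint passes its speed limit or range.

## Working session

There is one attempt and no reset: what is moved stays moved. The work goes in short steps, Python scripts to look and compute and a tool call to move; the robot and the scene stay as the last step left them, time stands still between calls to the robot, and variables do not carry over. Pictures are saved under pics/ and viewed, at most 10 in all, crops included, and the job is handed in when it is done.

Besides the shell and the picture viewer there is one more tool, called after "Emit:" as a command line: name --argument value ..., lists and objects as JSON in quotes. apply_moves: Moves the arm, as the interface text tells. Its arguments: {"type":"object","properties":{"moves":{"type":"array"}},"required":["moves"]}

```bash
ls; mkdir -p pics; cat > h.py <<'E'
import numpy as np, cv2
from bench import ctrl
def cloud(cam,depth):
    P=ctrl.camera_params(cam);K=np.array(P['K']);d=np.array(P['dist']);T=np.array(P['cam_to_world'])
    v,u=np.mgrid[0:480,0:640]
    n=cv2.undistortPoints(np.stack([u,v],-1).reshape(-1,1,2).astype(np.float64),K,d).reshape(480,640,2)
    p=np.dstack([n*depth[...,None],depth])
    w=p@T[:3,:3].T+T[:3,3]; w[depth<=0]=np.nan
    return w
E
python3 - <<'E'
from h import *
np.set_printoptions(precision=3,suppress=True)
for c in ['scene','top']:
    im,d=ctrl.camera(c); cv2.imwrite(f'pics/{c}0.png',im[...,::-1]); w=cloud(c,d)
    np.savez(f'/tmp/{c}0.npz',im=im,w=w)
    print(c,np.array(ctrl.camera_params(c)['cam_to_world'])[:3,3])
    for t in ['valve_green','valve_green_coil','valve_red','nest_green','nest_red','bottle','cap','tape','tee','can']:
        for r in ctrl.outline_of(c,t)[:2]:
            m=r['region']; q=w[m]; q=q[~np.isnan(q[:,0])]
            if len(q): print(t,round(r['score'],2),np.round(r['position']),m.sum(),np.median(q,0),'max',np.percentile(q[:,2],98), np.percentile(q[:,:2],[2,98],axis=0).ravel())
print(ctrl.get_obs(), ctrl.pinch_z)
E
```

```text
pics
scene [ 1.127 -0.32   0.772]
valve_green 0.55 [208. 347.] 2676 [ 0.63  -0.247  0.048] max 0.10351637763876737 [ 0.591 -0.295  0.65  -0.185]
valve_green_coil 0.97 [206. 351.] 2668 [ 0.63  -0.247  0.048] max 0.10355756459177472 [ 0.593 -0.295  0.65  -0.185]
valve_red 0.57 [166. 280.] 1957 [ 0.454 -0.254  0.047] max 0.10304575073045785 [ 0.393 -0.295  0.482 -0.204]
nest_green 0.81 [358. 296.] 3530 [0.635 0.05  0.005] max 0.01823954523549156 [ 0.565 -0.007  0.703  0.104]
nest_red 0.73 [300. 246.] 2716 [0.46  0.022 0.005] max 0.017873070694883676 [ 0.391 -0.034  0.529  0.075]
bottle 0.89 [398. 187.] 2207 [0.522 0.226 0.11 ] max 0.14956677148334874 [0.473 0.204 0.546 0.291]
tape 0.91 [365. 367.] 892 [ 0.765 -0.015  0.015] max 0.020393569917279985 [ 0.741 -0.042  0.792  0.009]
tape 0.61 [318. 375.] 1547 [ 0.757 -0.114  0.033] max 0.03939267864092602 [ 0.714 -0.133  0.788 -0.076]
tee 0.83 [318. 374.] 1472 [ 0.757 -0.114  0.034] max 0.03940105356579647 [ 0.714 -0.133  0.788 -0.078]
can 0.56 [460. 283.] 2038 [0.743 0.202 0.074] max 0.1021883945864236 [0.703 0.186 0.763 0.243]
can 0.45 [40
[... 1122 characters left out ...]
277468 [ 0.734 -0.04   0.785  0.005]
tee 0.81 [367. 183.] 643 [ 0.744 -0.108  0.032] max 0.040031584455247425 [ 0.708 -0.131  0.783 -0.077]
can 0.58 [228. 186.] 894 [0.718 0.213 0.086] max 0.10360411526734115 [0.692 0.186 0.754 0.252]
{'time_s': 1.1, 'q': array([-1.383,  0.181,  1.607, -0.   ,  1.354, -0.206]), 'dq': array([ 0.   , -0.   , -0.002, -0.   ,  0.002,  0.001]), 'joint_efforts': array([ -0.001, -44.485, -35.168,  -0.   ,   0.   ,   0.   ]), 'eef_pos': array([ 0.221, -0.531,  0.231]), 'eef_rot': array([-0.   ,  0.981,  0.196, -0.   ]), 'wrist_force': array([ 0.22 , -0.164,  0.359]), 'torque': array([ 0.006, -0.016,  0.015]), 'grasp_force': 0.0, 'opening': 0.9996435758816508} 0.0187
```

View pictures.

View pics/scene0.png

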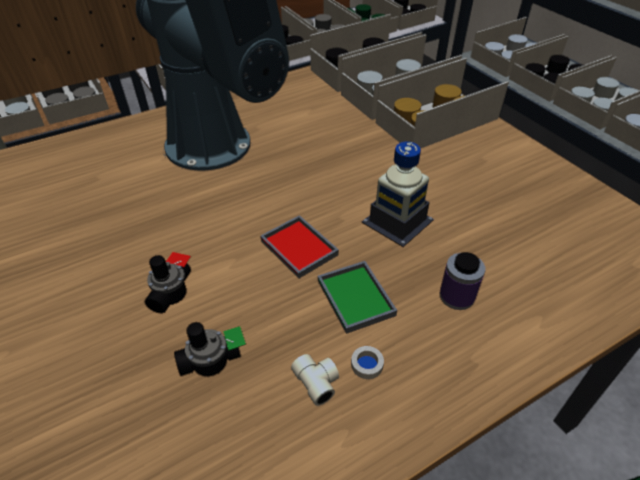

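View pics/top0.png

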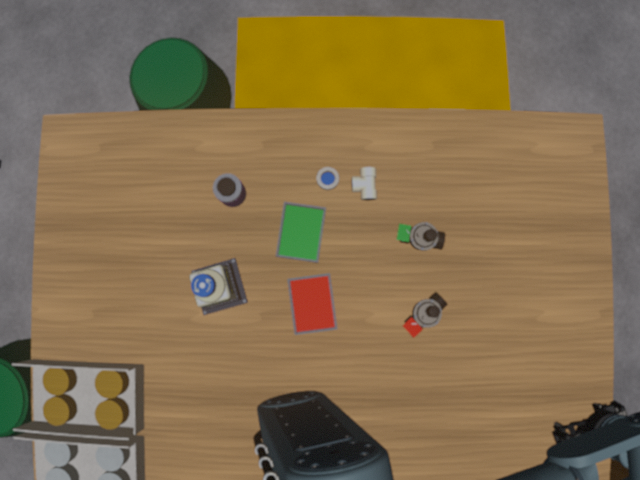

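```bash
python3 - <<'E'
import numpy as np,cv2
np.set_printoptions(precision=4,suppress=True)
D={c:np.load(f'/tmp/{c}0.npz') for c in ['scene','top']}
def sel(w,lo,hi):
    return ((w>lo)&(w<hi)).all(-1)
for c in D:
    w=D[c]['w'];im=D[c]['im'].astype(int);hsv=cv2.cvtColor(D[c]['im'],cv2.COLOR_RGB2HSV)
    for n,cx,cy in [('G',.615,-.24),('R',.43,-.247)]:
        b=sel(w,[cx-.07,cy-.075,.02],[cx+.07,cy+.075,.12])
        top=b&(w[...,2]>.098); q=w[top]; e=cv2.minEnclosingCircle(q[:,:2].astype(np.float32))
        tag=b&(hsv[...,1]>110)&(hsv[...,2]>60)&(w[...,2]>.04)&(w[...,2]<.056)
        t=w[tag]
        print(c,n,'coiltop',len(q),np.median(q,0),e,'tag',len(t),np.median(t,0) if len(t) else '', cv2.minAreaRect(t[:,:2].astype(np.float32)) if len(t)>3 else '')
        if len(t): v=np.median(q,0)-np.median(t,0); print(' dir deg',np.degrees(np.arctan2(v[1],v[0])),np.hypot(*v[:2]))
    for n,cx,cy in [('nG',.63,.05),('nR',.455,.02)]:
        b=sel(w,[cx-.09,cy-.08,.014],[cx+.09,cy+.08,.022])
        print(c,n,cv2.minAreaRect(w[b][:,:2].astype(np.float32)), b.sum())
        fl=sel(w,[cx-.09,cy-.08,.002],[cx+.09,cy+.08,.010])&(hsv[...,1]>60)
        print('  floor',cv2.minAreaRect(w[fl][:,:2].astype(np.float32)),np.median(w[fl],0))
    b=sel(w,[.45,.2,.18],[.55,.3,.21]); q=w[b]; print(c,'cap',len(q),np.median(q,0),cv2.minEnclosingCircle(q[:,:2].astype(np.float32)))
    b=sel(w,[.42,.17,.05],[.58,.33,.065]); print(c,'holder rim',cv2.minAreaRect(w[b][:,:2].astype(np.float32)),b.sum())
    b=sel(w,[.42,.17,.11],[.58,.33,.13]); print(c,'body',cv2.minAreaRect(w[b][:,:2].astype(np.float32)),b.sum())
E
```

```text
scene G coiltop 215 [ 0.6187 -0.253   0.1027] ((0.6167863607406616, -0.2524070143699646), 0.01495449710637331) tag 342 [ 0.6275 -0.1962  0.047 ] ((0.619979977607727, -0.23881617188453674), (0.11546332389116287, 0.04044735059142113), 80.1954345703125)
 dir deg -98.72038791329852 0.057502901357771585
scene R coiltop 150 [ 0.4437 -0.2574  0.1021] ((0.441743940114975, -0.2557757496833801), 0.01500646024942398) tag 219 [ 0.4026 -0.2154  0.0466] ((0.40238937735557556, -0.21565920114517212), (0.04198581352829933, 0.03117838129401207), 42.40360641479492)
 dir deg -45.64366340574868 0.058722340225496945
scene nG ((0.6325353384017944, 0.04979531466960907), (0.10582055896520615, 0.13970139622688293), 81.49024200439453) 642
  floor ((0.6333088278770447, 0.05274094641208649), (0.17296123504638672, 0.1467050313949585), 0.5533597469329834) [0.6317 0.0518 0.0049]
scene nR ((0.458285927772522, 0.021503977477550507), (0.1392674595117569, 0.10663497447967529), 7.7016401290893555) 495
  floor ((0.4510682225227356, 0.015307888388633728), (0.16026905179023743, 0.1597147285938263), 12.406562805175781) [0.4
[... 1129 characters left out ...]
040451), (0.15914924442768097, 0.17786002159118652), 89.95915222167969) [0.6274 0.0488 0.0044]
top nR ((0.4529127776622772, 0.020533323287963867), (0.1369374692440033, 0.1045188456773758), 7.722516059875488) 296
  floor ((0.4557354152202606, 0.020201098173856735), (0.177282452583313, 0.15798021852970123), 0.26001447439193726) [0.4519 0.0212 0.0045]
top cap 438 [0.4942 0.2491 0.1921] ((0.4937847852706909, 0.25026431679725647), 0.025465084239840508)
top holder rim ((0.4934687316417694, 0.24891476333141327), (0.09082343429327011, 0.09052883088588715), 17.253929138183594) 144
top body ((0.49351227283477783, 0.24990810453891754), (0.08147318661212921, 0.08123565465211868), 16.487321853637695) 447
```

The scene shows the green valve at about (206,350), the red valve at (166,280), the green nest at (358,296), the red nest at (300,246), and the capped bottle at (400,190). The top view agrees. The two cameras match to about 4 mm, so I average them.

```bash
cat >> h.py <<'E'
from scipy.spatial.transform import Rotation as R
def pose():
    o=ctrl.get_obs(); q=o['eef_rot']; M=R.from_quat([q[1],q[2],q[3],q[0]]).as_matrix()
    return np.array(o['eef_pos']),np.degrees(np.arctan2(M[1,0],M[0,0])),M,o
def plan(way):
    """way: list of (x,y,z,yaw,rows); prints rows (offset mm, rot z deg) rounded, error carried"""
    p,th,M,o=pose(); p=p*1000
    print('now',np.round(p,1),round(th,1),'tilt',np.round(M[:,2],4),'t',round(o['time_s'],2))
    for x,y,z,yaw,n in way:
        g=np.array([x,y,z])*1000.; p0=p.copy();t0=th
        for i in range(1,n+1):
            d=p0+(g-p0)*i/n-p; c,s=np.cos(np.radians(th)),np.sin(np.radians(th))
            A=np.array([[c,s,0],[s,-c,0],[0,0,-1]])
            off=np.round(A.T@d); r=-np.round(t0+(yaw-t0)*i/n-th)
            p=p+A@off; th=th-r
            print(off.astype(int).tolist(),int(r))
E
python3 -c "
from h import *
plan([(.6147,-.2525,.17,81.3,10)])"
```

```text
now [ 220.6 -531.   231.3] 22.6 tilt [-0. -0. -1.] t 1.1
[47, -11, 6] -6
[48, -5, 6] -6
[48, -1, 6] -6
[48, 5, 7] -5
[48, 8, 6] -6
[46, 14, 6] -6
[45, 18, 6] -6
[42, 23, 6] -6
[40, 27, 6] -6
[37, 31, 6] -6
```

Emit:
apply_moves --moves '[{"jaw": 1,"offset": [47,-11,6],"rot": [0,0,-6]},{"jaw": 1,"offset": [48,-5,6],"rot": [0,0,-6]},{"jaw": 1,"offset": [48,-1,6],"rot": [0,0,-6]},{"jaw": 1,"offset": [48,5,7],"rot": [0,0,-5]},{"jaw": 1,"offset": [48,8,6],"rot": [0,0,-6]}]'

```text
time_s: 1.72
eef_pos: [0.4188, -0.3904, 0.2002]
eef_rot: [0.0, 0.9, 0.436, 0.0]
wrist_force: [-0.4, -0.7, -0.8]
opening: 1.003
grasp_force: 0.0
```

Emit:
apply_moves --moves '[{"jaw": 1,"offset": [46,14,6],"rot": [0,0,-6]},{"jaw": 1,"offset": [45,18,6],"rot": [0,0,-6]},{"jaw": 1,"offset": [42,23,6],"rot": [0,0,-6]},{"jaw": 1,"offset": [40,27,6],"rot": [0,0,-6]},{"jaw": 1,"offset": [37,31,6],"rot": [0,0,-6]}]'

```text
time_s: 2.35
eef_pos: [0.6155, -0.2511, 0.1701]
eef_rot: [0.0, 0.756, 0.654, -0.0]
wrist_force: [0.4, 0.4, 0.3]
opening: 1.004
grasp_force: 0.0
```

```bash
python3 -c "
from h import *
print(ctrl.get_obs()['q'])
plan([(.6147,-.2525,.066,81.3,5)])"
```

```text
[-5.65489381e-01  4.29845138e-01  1.41747193e+00 -7.92543949e-05
  1.29407537e+00 -4.21643461e-01]
now [ 615.5 -251.1  170.1] 81.8 tilt [ 1.e-04 -2.e-04 -1.e+00] t 2.35
[0, 0, 21] 0
[-1, 0, 21] 0
[0, 0, 20] 0
[0, -1, 21] 0
[0, 0, 21] 0
```

Emit:
apply_moves --moves '[{"jaw": 1,"offset": [-1,-1,26],"rot": [0,0,0]},{"jaw": 1,"offset": [0,0,26],"rot": [0,0,0]},{"jaw": 1,"offset": [0,0,26],"rot": [0,0,0]},{"jaw": 1,"offset": [0,0,20],"rot": [0,0,0]},{"jaw": 1,"offset": [0,0,6],"rot": [0,0,0]}]'

```text
time_s: 2.98
eef_pos: [0.6123, -0.2526, 0.0646]
eef_rot: [-0.001, 0.757, 0.653, -0.0]
wrist_force: [-0.5, 0.0, 0.9]
opening: 0.998
grasp_force: 0.0
```

Emit:
apply_moves --moves '[{"jaw": 0.5,"offset": [0,0,0],"rot": [0,0,0]},{"jaw": 0.2,"offset": [0,0,0],"rot": [0,0,0]},{"jaw": 0,"offset": [0,0,0],"rot": [0,0,0]},{"jaw": 0,"offset": [0,0,0],"rot": [0,0,0]},{"jaw": 0,"offset": [0,0,0],"rot": [0,0,0]}]'

```text
time_s: 3.6
eef_pos: [0.6139, -0.2534, 0.0674]
eef_rot: [0.001, 0.757, 0.653, 0.0]
wrist_force: [0.5, 0.2, 4.6]
opening: 0.316
grasp_force: 58.7
```

```bash
python3 -c "
from h import *
print(ctrl.get_obs())
plan([(.6147,-.2525,.15,81.3,5),(.6382,.0478,.15,171.6,10)])"
```

```text
{'time_s': 3.6, 'q': array([-5.69837944e-01,  5.45771825e-01,  1.47693883e+00,  2.44914929e-05,
        1.11688062e+00, -4.22602148e-01]), 'dq': array([-0.00041542,  0.00026546,  0.00216683, -0.00020674,  0.00027691,
        0.00095471]), 'joint_efforts': array([-1.20800659e-01, -5.44868660e+01, -2.85819340e+01, -3.81438306e-02,
       -1.85666978e-02, -1.30167595e-02]), 'eef_pos': array([ 0.61389019, -0.25342872,  0.06744885]), 'eef_rot': array([9.56000604e-04, 7.57203359e-01, 6.53178438e-01, 2.95915399e-04]), 'wrist_force': array([0.51222844, 0.15958338, 4.55062313]), 'torque': array([ 0.04683328,  0.06819564, -0.00821746]), 'grasp_force': 58.70911717414856, 'opening': 0.3155350737914392}
now [ 613.9 -253.4   67.4] 81.6 tilt [ 0.0017 -0.0011 -1.    ] t 3.6
[0, 0, -17] 0
[0, 0, -16] 0
[1, 0, -17] 0
[0, 1, -16] 0
[0, 0, -17] 0
[30, -2, 0] -9
[30, 3, 0] -9
[29, 7, 0] -9
[28, 12, 0] -9
[26, 16, 0] -9
[23, 19, 0] -9
[19, 23, 0] -9
[15, 26, 0] -9
[12, 28, 0] -9
[6, 29, 0] -9
```

Emit:
apply_moves --moves '[{"jaw": 0,"offset": [0,0,-8],"rot": [0,0,0]},{"jaw": 0,"offset": [0,0,-15],"rot": [0,0,0]},{"jaw": 0,"offset": [0,0,-20],"rot": [0,0,0]},{"jaw": 0,"offset": [0,0,-20],"rot": [0,0,0]},{"jaw": 0,"offset": [0,0,-17],"rot": [0,0,0]}]'

```text
time_s: 4.22
eef_pos: [0.6136, -0.2533, 0.1486]
eef_rot: [0.001, 0.757, 0.653, 0.0]
wrist_force: [-0.3, 1.3, -3.4]
opening: 0.312
grasp_force: 59.2
```

Emit:
apply_moves --moves '[{"jaw": 0,"offset": [30,-2,0],"rot": [0,0,-9]},{"jaw": 0,"offset": [30,3,0],"rot": [0,0,-9]},{"jaw": 0,"offset": [29,7,0],"rot": [0,0,-9]},{"jaw": 0,"offset": [28,12,0],"rot": [0,0,-9]},{"jaw": 0,"offset": [26,16,0],"rot": [0,0,-9]}]'

```text
time_s: 4.85
eef_pos: [0.6252, -0.1015, 0.1473]
eef_rot: [0.0, 0.447, 0.894, 0.0]
wrist_force: [0.1, 0.9, -3.5]
opening: 0.312
grasp_force: 59.3
```

Emit:
apply_moves --moves '[{"jaw": 0,"offset": [23,19,0],"rot": [0,0,-9]},{"jaw": 0,"offset": [19,23,0],"rot": [0,0,-9]},{"jaw": 0,"offset": [15,26,0],"rot": [0,0,-9]},{"jaw": 0,"offset": [12,28,0],"rot": [0,0,-9]},{"jaw": 0,"offset": [6,29,0],"rot": [0,0,-9]}]'

```text
time_s: 5.48
eef_pos: [0.6367, 0.0479, 0.1473]
eef_rot: [0.0, 0.071, 0.997, 0.0]
wrist_force: [0.2, -0.5, -3.5]
opening: 0.313
grasp_force: 59.4
```

```bash
python3 -c "
from h import *
for c in ['scene','top']:
    im,d=ctrl.camera(c); w=cloud(c,d)
    if c=='scene': cv2.imwrite('pics/s1.png',cv2.resize(im[150:400,180:500],None,fx=2,fy=2)[...,::-1])
    hsv=cv2.cvtColor(im,cv2.COLOR_RGB2HSV)
    t=(hsv[...,1]>110)&(hsv[...,0]>45)&(hsv[...,0]<75)&(abs(w[...,2]-.13)<.03)&(abs(w[...,0]-.63)<.1)
    print(c,t.sum(),np.median(w[t],0))
print(ctrl.get_obs()['wrist_force'],ctrl.get_obs()['opening'],ctrl.get_obs()['torque'])
plan([(.6382,.0478,.08,171.6,4)])"
```

```text
scene 43 [0.5887411  0.040514   0.12586504]
top 234 [0.57847915 0.0586574  0.12576924]
[-0.12095507 -1.36842905 -4.01858439] 0.309701501643353 [-0.00244439 -0.03119955  0.01686314]
now [636.7  50.  147.2] 171.9 tilt [ 8.0e-04  1.1e-03 -1.0e+00] t 5.58
[0, 0, 17] 0
[-1, -1, 17] 0
[0, 0, 16] 0
[-1, -1, 17] 0
```

View pics/s1.png

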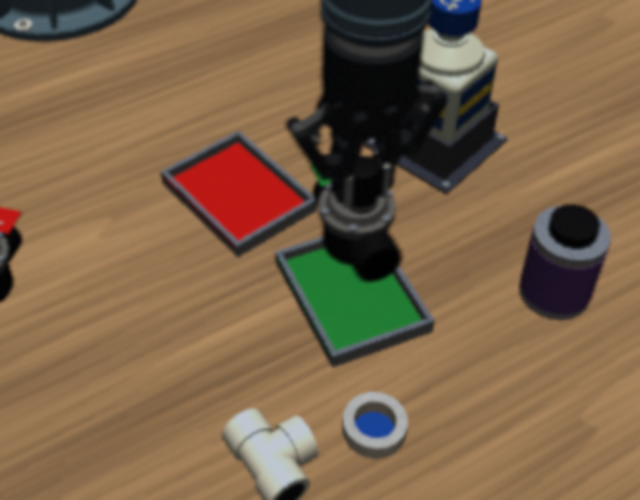

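The green valve hangs level above its nest (crop pixel 360,220) with its tag towards the base. I lower it now.

Emit:
apply_moves --moves '[{"jaw": 0,"offset": [-1,-1,16],"rot": [0,0,0]},{"jaw": 0,"offset": [0,0,18],"rot": [0,0,0]},{"jaw": 0,"offset": [0,0,16],"rot": [0,0,0]},{"jaw": 0,"offset": [0,0,10],"rot": [0,0,0]},{"jaw": 0,"offset": [0,0,5],"rot": [0,0,0]}]'

```text
time_s: 6.2
eef_pos: [0.637, 0.0455, 0.0801]
eef_rot: [-0.001, 0.074, 0.997, 0.0]
wrist_force: [0.0, 0.5, -3.1]
opening: 0.314
grasp_force: 59.6
```

Emit:
apply_moves --moves '[{"jaw": 0,"offset": [0,0,3],"rot": [0,0,0]},{"jaw": 0,"offset": [0,0,2],"rot": [0,0,0]},{"jaw": 0,"offset": [0,0,1],"rot": [0,0,0]},{"jaw": 0,"offset": [0,0,1],"rot": [0,0,0]},{"jaw": 0,"offset": [0,0,1],"rot": [0,0,0]}]'

```text
time_s: 6.82
eef_pos: [0.6376, 0.0458, 0.0735]
eef_rot: [0.0, 0.074, 0.997, 0.0]
wrist_force: [-0.4, -0.7, -2.7]
opening: 0.309
grasp_force: 59.6
```

Emit:
apply_moves --moves '[{"jaw": 0,"offset": [0,0,1],"rot": [0,0,0]},{"jaw": 0,"offset": [0,0,0],"rot": [0,0,0]},{"jaw": 0,"offset": [0,0,1],"rot": [0,0,0]},{"jaw": 0,"offset": [0,0,0],"rot": [0,0,0]},{"jaw": 0,"offset": [0,0,0],"rot": [0,0,0]}]'

```text
time_s: 7.45
eef_pos: [0.6379, 0.0458, 0.0724]
eef_rot: [0.001, 0.073, 0.997, 0.0]
wrist_force: [-2.4, 0.7, 5.1]
opening: 0.315
grasp_force: 60.7
```

Emit:
apply_moves --moves '[{"jaw": 0.4,"offset": [0,0,0],"rot": [0,0,0]},{"jaw": 0.7,"offset": [0,0,0],"rot": [0,0,0]},{"jaw": 0.9,"offset": [0,0,0],"rot": [0,0,0]},{"jaw": 0.9,"offset": [0,0,-15],"rot": [0,0,0]},{"jaw": 0.9,"offset": [0,0,-30],"rot": [0,0,0]}]'

```text
time_s: 8.07
eef_pos: [0.6365, 0.0458, 0.1161]
eef_rot: [-0.001, 0.074, 0.997, 0.0]
wrist_force: [0.1, 0.6, 0.6]
opening: 0.9
grasp_force: 0.0
```

```bash
python3 -c "
from h import *
plan([(.637,.0465,.18,171.6,2),(.4397,-.256,.17,134.3,8)])"
```

```text
now [636.5  45.8 116.1] 171.6 tilt [-2.7e-03  3.0e-04 -1.0e+00] t 8.07
[0, 0, -32] 0
[0, 1, -32] 0
[19, -41, 1] 5
[15, -43, 2] 4
[12, -43, 1] 5
[8, -44, 1] 5
[5, -45, 1] 4
[1, -46, 2] 5
[-3, -45, 1] 5
[-6, -44, 1] 4
```

Emit:
apply_moves --moves '[{"jaw": 1,"offset": [0,0,-32],"rot": [0,0,0]},{"jaw": 1,"offset": [0,1,-32],"rot": [0,0,0]},{"jaw": 1,"offset": [19,-41,1],"rot": [0,0,5]},{"jaw": 1,"offset": [15,-43,2],"rot": [0,0,4]},{"jaw": 1,"offset": [12,-43,1],"rot": [0,0,5]}]'

```text
time_s: 8.7
eef_pos: [0.5635, -0.0679, 0.1776]
eef_rot: [0.001, 0.196, 0.981, -0.0]
wrist_force: [1.0, -0.2, 0.1]
opening: 0.996
grasp_force: 0.0
```

Emit:
apply_moves --moves '[{"jaw": 1,"offset": [8,-44,1],"rot": [0,0,5]},{"jaw": 1,"offset": [5,-45,1],"rot": [0,0,4]},{"jaw": 1,"offset": [1,-46,2],"rot": [0,0,5]},{"jaw": 1,"offset": [-3,-45,1],"rot": [0,0,5]},{"jaw": 1,"offset": [-6,-44,1],"rot": [0,0,4]}]'

```text
time_s: 9.32
eef_pos: [0.4402, -0.2572, 0.1716]
eef_rot: [0.001, 0.387, 0.922, -0.0]
wrist_force: [0.9, -0.4, -0.1]
opening: 0.999
grasp_force: 0.0
```

```bash
python3 -c "
from h import *
np.set_printoptions(precision=4,suppress=True)
im,d=ctrl.camera('scene'); w=cloud('scene',d); cv2.imwrite('pics/s2.png',cv2.resize(im[150:400,100:420],None,fx=2,fy=2)[...,::-1])
b=((w>[.58,0,.09])&(w<[.7,.1,.13])).all(-1);print('green coil top',b.sum(),np.median(w[b],0),np.percentile(w[b][:,2],[5,95]))
plan([(.4397,-.256,.066,134.3,5)])"
```

```text
green coil top 234 [0.6461 0.044  0.1064] [0.0915 0.1091]
now [ 437.9 -261.1  171.5] 134.1 tilt [-0.0004 -0.0039 -1.    ] t 9.38
[0, 1, 21] 0
[1, 1, 21] 0
[0, 1, 21] 0
[1, 1, 21] 0
[0, 1, 22] 0
```

View pics/s2.png

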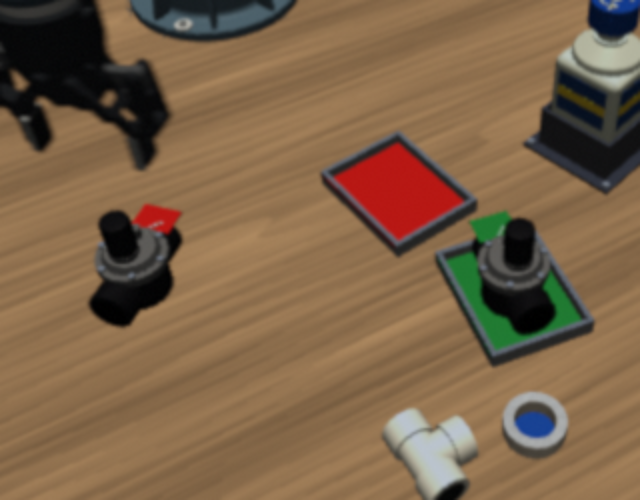

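The green valve sits upright in its nest (crop pixel 515,270), with its coil top at the expected 109 mm. The red valve is next.

Emit:
apply_moves --moves '[{"jaw": 1,"offset": [0,2,26],"rot": [0,0,0]},{"jaw": 1,"offset": [0,1,26],"rot": [0,0,0]},{"jaw": 1,"offset": [0,0,20],"rot": [0,0,0]},{"jaw": 1,"offset": [0,0,0],"rot": [0,0,0]},{"jaw": 1,"offset": [0,0,0],"rot": [0,0,0]}]'

```text
time_s: 10.0
eef_pos: [0.4436, -0.2541, 0.0996]
eef_rot: [0.001, 0.386, 0.922, -0.0]
wrist_force: [-0.1, 0.3, -0.1]
opening: 1.0
grasp_force: 0.0
```

```bash
python3 -c "
from h import *
plan([(.4397,-.256,.0665,134.3,2)])"
```

```text
now [ 443.6 -254.1   99.6] 134.6 tilt [ 0.0013 -0.0012 -1.    ] t 10.0
[1, -2, 17] 0
[0, -2, 16] 0
```

Emit:
apply_moves --moves '[{"jaw": 1,"offset": [0,-2,17],"rot": [0,0,0]},{"jaw": 1,"offset": [0,0,12],"rot": [0,0,0]},{"jaw": 1,"offset": [0,0,4],"rot": [0,0,0]},{"jaw": 0.5,"offset": [0,0,0],"rot": [0,0,0]},{"jaw": 0.2,"offset": [0,0,0],"rot": [0,0,0]}]'

```text
time_s: 10.62
eef_pos: [0.4417, -0.2552, 0.0655]
eef_rot: [0.0, 0.386, 0.922, -0.0]
wrist_force: [-0.1, 0.0, -0.3]
opening: 0.603
grasp_force: 0.0
```

Emit:
apply_moves --moves '[{"jaw": 0,"offset": [0,0,0],"rot": [0,0,0]},{"jaw": 0,"offset": [0,0,0],"rot": [0,0,0]},{"jaw": 0,"offset": [0,0,0],"rot": [0,0,0]},{"jaw": 0,"offset": [0,0,0],"rot": [0,0,0]},{"jaw": 0,"offset": [0,0,0],"rot": [0,0,0]}]'

```text
time_s: 11.25
eef_pos: [0.4416, -0.2554, 0.0656]
eef_rot: [0.0, 0.386, 0.922, -0.0]
wrist_force: [-0.7, -1.6, 1.6]
opening: 0.313
grasp_force: 59.0
```

```bash
python3 -c "
from h import *
plan([(.4397,-.256,.15,134.3,5),(.4635,.0221,.15,187.7,10)])"
```

```text
now [ 441.6 -255.4   65.6] 134.6 tilt [ 4.e-04 -7.e-04 -1.e+00] t 11.25
[0, 0, -17] 0
[0, -1, -17] 0
[1, 0, -17] 0
[0, 0, -17] 0
[0, -1, -16] 0
[18, 21, 0] -5
[16, 23, 0] -6
[14, 24, 0] -5
[12, 26, 0] -5
[9, 26, 0] -6
[7, 27, 0] -5
[4, 28, 0] -5
[1, 28, 0] -6
[-1, 28, 0] -5
[-3, 27, 0] -5
```

Emit:
apply_moves --moves '[{"jaw": 0,"offset": [0,0,-8],"rot": [0,0,0]},{"jaw": 0,"offset": [0,0,-15],"rot": [0,0,0]},{"jaw": 0,"offset": [0,0,-20],"rot": [0,0,0]},{"jaw": 0,"offset": [0,0,-22],"rot": [0,0,0]},{"jaw": 0,"offset": [0,0,-19],"rot": [0,0,0]}]'

```text
time_s: 11.88
eef_pos: [0.4415, -0.2548, 0.1508]
eef_rot: [0.0, 0.386, 0.922, 0.0]
wrist_force: [-0.1, 0.2, -4.5]
opening: 0.31
grasp_force: 58.8
```

Emit:
apply_moves --moves '[{"jaw": 0,"offset": [18,20,0],"rot": [0,0,-5]},{"jaw": 0,"offset": [16,22,0],"rot": [0,0,-6]},{"jaw": 0,"offset": [14,24,0],"rot": [0,0,-5]},{"jaw": 0,"offset": [12,26,0],"rot": [0,0,-5]},{"jaw": 0,"offset": [9,26,0],"rot": [0,0,-6]}]'

```text
time_s: 12.5
eef_pos: [0.4519, -0.1162, 0.15]
eef_rot: [0.0, 0.159, 0.987, 0.0]
wrist_force: [1.2, -1.6, -4.7]
opening: 0.313
grasp_force: 59.3
```

Emit:
apply_moves --moves '[{"jaw": 0,"offset": [7,27,0],"rot": [0,0,-5]},{"jaw": 0,"offset": [4,28,0],"rot": [0,0,-5]},{"jaw": 0,"offset": [1,28,0],"rot": [0,0,-6]},{"jaw": 0,"offset": [-1,28,0],"rot": [0,0,-5]},{"jaw": 0,"offset": [-3,27,0],"rot": [0,0,-5]}]'

```text
time_s: 13.12
eef_pos: [0.4635, 0.0227, 0.15]
eef_rot: [0.0, -0.067, 0.998, 0.0]
wrist_force: [-0.7, -0.2, -4.2]
opening: 0.311
grasp_force: 59.4
```

```bash
python3 -c "
from h import *
im,d=ctrl.camera('scene'); cv2.imwrite('pics/s3.png',cv2.resize(im[100:350,180:500],None,fx=2,fy=2)[...,::-1])
o=ctrl.get_obs();print(o['wrist_force'],o['opening'])
plan([(.4635,.0221,.078,187.7,4)])"
```

```text
[-0.89486109  3.19900153 -3.41489697] 0.3098199228382903
now [463.3  25.4 149.9] -172.0 tilt [ 1.0e-04  2.6e-03 -1.0e+00] t 13.18
[0, -1, 18] -90
[1, 0, 18] -90
[0, 0, 18] -90
[-1, 0, 18] -90
```

View pics/s3.png

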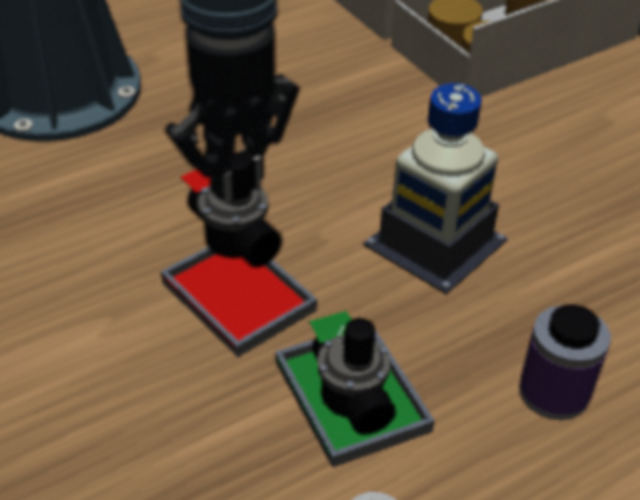

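The red valve hangs level over the red nest (crop pixel 235,220) and is aligned with it. I lower it 72 mm, then slowly.

Emit:
apply_moves --moves '[{"jaw": 0,"offset": [0,0,16],"rot": [0,0,0]},{"jaw": 0,"offset": [0,0,22],"rot": [0,0,0]},{"jaw": 0,"offset": [0,0,20],"rot": [0,0,0]},{"jaw": 0,"offset": [0,0,10],"rot": [0,0,0]},{"jaw": 0,"offset": [0,0,4],"rot": [0,0,0]}]'

```text
time_s: 13.8
eef_pos: [0.4632, 0.0211, 0.0766]
eef_rot: [-0.001, -0.065, 0.998, 0.0]
wrist_force: [0.4, -0.2, -4.6]
opening: 0.312
grasp_force: 59.9
```

Emit:
apply_moves --moves '[{"jaw": 0,"offset": [0,0,2],"rot": [0,0,0]},{"jaw": 0,"offset": [0,0,2],"rot": [0,0,0]},{"jaw": 0,"offset": [0,0,1],"rot": [0,0,0]},{"jaw": 0,"offset": [0,0,1],"rot": [0,0,0]},{"jaw": 0,"offset": [0,0,0],"rot": [0,0,0]}]'

```text
time_s: 14.42
eef_pos: [0.4637, 0.0215, 0.0714]
eef_rot: [0.0, -0.066, 0.998, -0.0]
wrist_force: [0.0, 0.5, -4.2]
opening: 0.313
grasp_force: 59.9
```

Emit:
apply_moves --moves '[{"jaw": 0,"offset": [0,0,1],"rot": [0,0,0]},{"jaw": 0,"offset": [0,0,0],"rot": [0,0,0]},{"jaw": 0,"offset": [0,0,0.5],"rot": [0,0,0]},{"jaw": 0,"offset": [0,0,0],"rot": [0,0,0]},{"jaw": 0,"offset": [0,0,0],"rot": [0,0,0]}]'

```text
time_s: 15.05
eef_pos: [0.4643, 0.0213, 0.0705]
eef_rot: [0.001, -0.066, 0.998, -0.0]
wrist_force: [-1.4, -0.6, 5.5]
opening: 0.312
grasp_force: 60.6
```

Emit:
apply_moves --moves '[{"jaw": 0.4,"offset": [0,0,0],"rot": [0,0,0]},{"jaw": 0.7,"offset": [0,0,0],"rot": [0,0,0]},{"jaw": 0.9,"offset": [0,0,0],"rot": [0,0,0]},{"jaw": 0.9,"offset": [0,0,-15],"rot": [0,0,0]},{"jaw": 0.9,"offset": [0,0,-30],"rot": [0,0,0]}]'

```text
time_s: 15.68
eef_pos: [0.4628, 0.0216, 0.1151]
eef_rot: [-0.001, -0.066, 0.998, 0.0]
wrist_force: [-0.0, 0.1, 0.4]
opening: 0.9
grasp_force: 0.0
```

```bash
sed -i 's/    print(.now/    th%=360; print("now/; s/now.,np/now",np/' h.py; python3 -c "
from h import *
plan([(.4637,.0215,.25,188,3),(.4955,.25,.26,120,7)])"
```

```text
now [462.8  21.6 115.1] 187.6 tilt [-2.4e-03  5.0e-04 -1.0e+00] t 15.68
[0, 0, -45] 0
[-1, 0, -45] 0
[0, 0, -45] 0
[-9, 32, -1] 10
[-3, 32, -2] 9
[2, 33, -1] 10
[8, 32, -2] 10
[13, 30, -1] 9
[18, 28, -2] 10
[22, 24, -1] 10
```

Emit:
apply_moves --moves '[{"jaw": 1,"offset": [0,0,-45],"rot": [0,0,0]},{"jaw": 1,"offset": [0,0,-45],"rot": [0,0,0]},{"jaw": 1,"offset": [0,0,-45],"rot": [0,0,0]},{"jaw": 1,"offset": [-9,32,-1],"rot": [0,0,10]},{"jaw": 1,"offset": [-3,32,-2],"rot": [0,0,9]}]'

```text
time_s: 16.3
eef_pos: [0.4733, 0.0868, 0.2549]
eef_rot: [0.001, 0.103, 0.995, 0.0]
wrist_force: [0.7, -1.2, -0.1]
opening: 1.0
grasp_force: 0.0
```

Emit:
apply_moves --moves '[{"jaw": 1,"offset": [2,33,-1],"rot": [0,0,10]},{"jaw": 1,"offset": [8,32,-2],"rot": [0,0,10]},{"jaw": 1,"offset": [13,30,-1],"rot": [0,0,9]},{"jaw": 1,"offset": [18,28,-2],"rot": [0,0,10]},{"jaw": 1,"offset": [22,24,-1],"rot": [0,0,10]}]'

```text
time_s: 16.92
eef_pos: [0.4952, 0.2505, 0.2611]
eef_rot: [0.0, 0.506, 0.863, 0.0]
wrist_force: [0.2, 1.0, -0.3]
opening: 1.0
grasp_force: 0.0
```

```bash
python3 -c "
from h import *
np.set_printoptions(precision=4,suppress=True)
im,d=ctrl.camera('scene'); w=cloud('scene',d); cv2.imwrite('pics/s4.png',cv2.resize(im[90:340,200:520],None,fx=2,fy=2)[...,::-1])
for n,a,b_ in [('G',.56,.72),('R',.40,.54)]:
    b=((w>[a,-.03,.1])&(w<[b_,.1,.12])).all(-1);print(n,b.sum(),np.median(w[b],0),np.percentile(w[b][:,2],[5,95]))
plan([(.4955,.25,.20,120,3)])"
```

```text
G 167 [0.6436 0.0454 0.1073] [0.1028 0.1097]
R 133 [0.4716 0.0205 0.1069] [0.1019 0.1096]
now [495.3 253.6 261.3] 118.8 tilt [ 0.0018  0.0029 -1.    ] t 16.98
[-1, -1, 20] 0
[-1, 0, 21] -1
[-1, -1, 20] 0
```

View pics/s4.png

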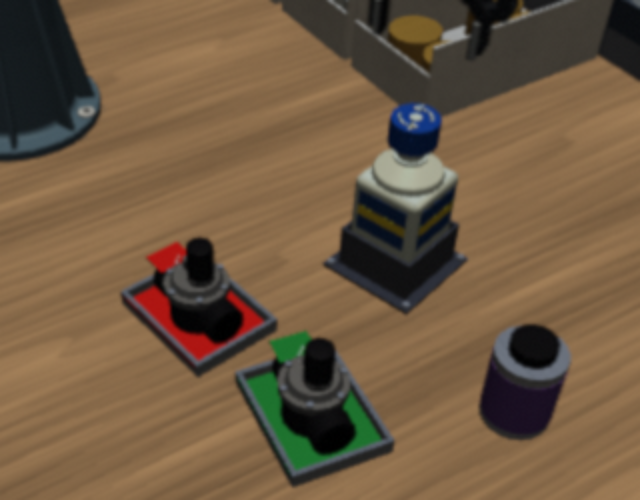

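Both valves sit upright in their own nests (crop pixels 200,290 and 315,390), with coil tops at about 109 mm. The cap at (413,125) is next.

Emit:
apply_moves --moves '[{"jaw": 1,"offset": [0,0,26],"rot": [0,0,0]},{"jaw": 1,"offset": [0,0,26],"rot": [0,0,0]},{"jaw": 1,"offset": [0,0,26],"rot": [0,0,0]},{"jaw": 1,"offset": [0,0,16],"rot": [0,0,0]},{"jaw": 1,"offset": [0,0,4],"rot": [0,0,0]}]'

```text
time_s: 17.6
eef_pos: [0.4947, 0.2491, 0.1614]
eef_rot: [-0.0, 0.503, 0.864, -0.0]
wrist_force: [-0.2, -0.2, -0.1]
opening: 0.999
grasp_force: 0.0
```

Emit:
apply_moves --moves '[{"jaw": 1,"offset": [0,0,4],"rot": [0,0,0]},{"jaw": 1,"offset": [0,0,2],"rot": [0,0,0]},{"jaw": 1,"offset": [0,0,0],"rot": [0,0,0]},{"jaw": 1,"offset": [0,0,0],"rot": [0,0,0]},{"jaw": 1,"offset": [0,0,0],"rot": [0,0,0]}]'

```text
time_s: 18.23
eef_pos: [0.4953, 0.2493, 0.1561]
eef_rot: [0.0, 0.503, 0.864, 0.0]
wrist_force: [-0.6, -0.8, -0.0]
opening: 1.001
grasp_force: 0.0
```

```bash
python3 -c "
from h import *
plan([(.495,.25,.157,120,2)])"
```

```text
now [495.3 249.3 156.1] 119.6 tilt [ 5.e-04  1.e-04 -1.e+00] t 18.23
[0, 0, 0] 0
[1, 0, -1] 0
```

Emit:
apply_moves --moves '[{"jaw": 0.7,"offset": [0,0,0],"rot": [0,0,0]},{"jaw": 0.5,"offset": [0,0,0],"rot": [0,0,0]},{"jaw": 0.3,"offset": [0,0,0],"rot": [0,0,0]},{"jaw": 0.3,"offset": [0,0,0],"rot": [0,0,0]},{"jaw": 0.3,"offset": [0,0,0],"rot": [0,0,0]}]'

```text
time_s: 18.85
eef_pos: [0.4954, 0.2494, 0.1561]
eef_rot: [0.0, 0.503, 0.864, 0.0]
wrist_force: [1.2, 0.5, 1.5]
opening: 0.567
grasp_force: 61.6
```

Emit:
apply_moves --moves '[{"jaw": 0.3,"offset": [0,0,2],"rot": [0,0,0]},{"jaw": 0.3,"offset": [0,0,2],"rot": [0,0,0]},{"jaw": 0.3,"offset": [0,0,2],"rot": [0,0,0]},{"jaw": 0.3,"offset": [0,0,0.5],"rot": [0,0,0]},{"jaw": 0.3,"offset": [0,0,0],"rot": [0,0,0]}]'

```text
time_s: 19.48
eef_pos: [0.4956, 0.2495, 0.1508]
eef_rot: [0.0, 0.503, 0.864, 0.0]
wrist_force: [-3.1, -1.1, 10.8]
opening: 0.563
grasp_force: 62.0
```

Emit:
apply_moves --moves '[{"jaw": 0.3,"offset": [0,0,1],"rot": [0,0,0]},{"jaw": 0.3,"offset": [0,0,0.5],"rot": [0,0,0]},{"jaw": 0.3,"offset": [0,0,0],"rot": [0,0,0]},{"jaw": 0.3,"offset": [0,0,0],"rot": [0,0,-2]},{"jaw": 0.3,"offset": [0,0,0],"rot": [0,0,-3]}]'

```text
time_s: 20.1
eef_pos: [0.496, 0.2495, 0.1497]
eef_rot: [0.001, 0.464, 0.886, 0.001]
wrist_force: [-2.5, -0.4, 11.1]
opening: 0.562
grasp_force: 62.2
```

```bash
python3 -c "
from h import *
o=ctrl.get_obs();print(o['torque'],o['wrist_force'],pose()[1],o['q'],o['eef_pos'])"
```

```text
[-0.02213309  0.40482092 -0.11730698] [-2.493      -0.38092933 11.14354697] 124.65320404693041 [ 2.52390098e-01  2.23016623e-01  1.73214291e+00 -6.76375446e-05
  1.18410657e+00 -3.52397906e-01] [0.49595951 0.24953628 0.14966552]
```

Emit:
apply_moves --moves '[{"jaw": 0.3,"offset": [0,0,0],"rot": [0,0,-6]},{"jaw": 0.3,"offset": [0,0,0],"rot": [0,0,-6]},{"jaw": 0.3,"offset": [0,0,0],"rot": [0,0,-6]},{"jaw": 0.3,"offset": [0,0,0],"rot": [0,0,-6]},{"jaw": 0.3,"offset": [0,0,0],"rot": [0,0,-6]}]'

```text
time_s: 20.72
eef_pos: [0.4967, 0.2496, 0.15]
eef_rot: [0.002, 0.218, 0.976, 0.001]
wrist_force: [-0.4, -0.1, 12.5]
opening: 0.564
grasp_force: 62.2
```

```bash
python3 -c "
from h import *
o=ctrl.get_obs();print(o['torque'],o['wrist_force'],pose()[1],o['eef_pos'])"
```

```text
[-0.03808124  0.0670773  -0.04453412] [-0.42053779 -0.08437515 12.49594953] 154.75865385092098 [0.49668041 0.24959833 0.1499866 ]
```

Turning goes smoothly (35° so far), so I continue to about 83°.

Emit:
apply_moves --moves '[{"jaw": 0.3,"offset": [0,0,0],"rot": [0,0,-6]},{"jaw": 0.3,"offset": [0,0,0],"rot": [0,0,-6]},{"jaw": 0.3,"offset": [0,0,0],"rot": [0,0,-6]},{"jaw": 0.3,"offset": [0,0,0],"rot": [0,0,-6]},{"jaw": 0.3,"offset": [0,0,0],"rot": [0,0,-6]}]'

```text
time_s: 21.35
eef_pos: [0.4968, 0.2496, 0.15]
eef_rot: [0.002, -0.042, 0.999, 0.0]
wrist_force: [-0.6, -0.1, 11.8]
opening: 0.567
grasp_force: 62.2
```

Emit:
apply_moves --moves '[{"jaw": 0.3,"offset": [0,0,0],"rot": [0,0,-6]},{"jaw": 0.3,"offset": [0,0,0],"rot": [0,0,-6]},{"jaw": 0.3,"offset": [0,0,0],"rot": [0,0,-6]},{"jaw": 0.3,"offset": [0,0,0],"rot": [0,0,0]},{"jaw": 0.3,"offset": [0,0,0],"rot": [0,0,0]}]'

```text
time_s: 21.98
eef_pos: [0.4968, 0.2496, 0.15]
eef_rot: [0.002, -0.196, 0.981, -0.0]
wrist_force: [-0.5, -0.9, 11.4]
opening: 0.568
grasp_force: 62.2
```

```bash
python3 -c "
from h import *
im,d=ctrl.camera('scene'); cv2.imwrite('pics/s5.png',cv2.resize(im[110:235,320:480],None,fx=4,fy=4)[...,::-1])
o=ctrl.get_obs();print(o['torque'],o['wrist_force'],pose()[1],o['eef_pos'])"
```

```text
[-0.01240308 -0.00112429  0.05061829] [-0.03931559 -0.54766348 11.79580596] -157.43171899950025 [0.49684506 0.24956977 0.15005498]
```

View pics/s5.png

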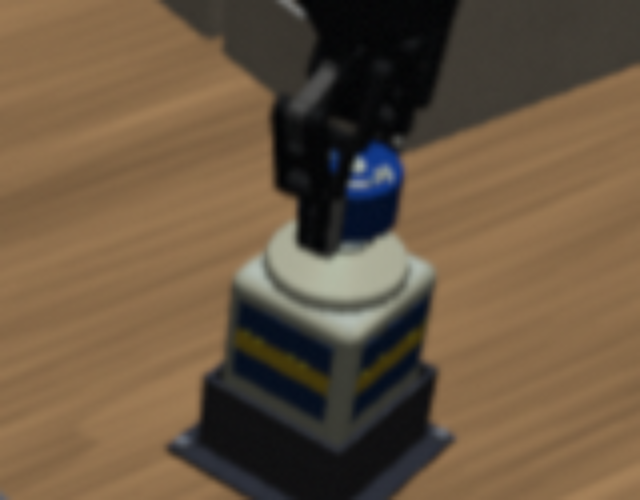

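The cap is between the fingers, and the bottle stands straight in its holder. I lift slowly and watch for a pull.

Emit:
apply_moves --moves '[{"jaw": 0.3,"offset": [0,0,-2],"rot": [0,0,0]},{"jaw": 0.3,"offset": [0,0,-2],"rot": [0,0,0]},{"jaw": 0.3,"offset": [0,0,-2],"rot": [0,0,0]},{"jaw": 0.3,"offset": [0,0,-2],"rot": [0,0,0]},{"jaw": 0.3,"offset": [0,0,-2],"rot": [0,0,0]}]'

```text
time_s: 22.65
eef_pos: [0.4955, 0.2493, 0.1583]
eef_rot: [0.001, -0.196, 0.981, -0.0]
wrist_force: [0.2, -0.4, -0.1]
opening: 0.567
grasp_force: 61.7
```

Emit:
apply_moves --moves '[{"jaw": 0.3,"offset": [0,0,-4],"rot": [0,0,0]},{"jaw": 0.3,"offset": [0,0,-8],"rot": [0,0,0]},{"jaw": 0.3,"offset": [0,0,-14],"rot": [0,0,0]},{"jaw": 0.3,"offset": [0,0,-14],"rot": [0,0,0]},{"jaw": 0.3,"offset": [0,0,-8],"rot": [0,0,0]}]'

```text
time_s: 23.28
eef_pos: [0.4957, 0.2495, 0.2075]
eef_rot: [0.001, -0.196, 0.981, 0.0]
wrist_force: [0.2, -0.7, 0.1]
opening: 0.566
grasp_force: 61.7
```

Emit:
apply_moves --moves '[{"jaw": 0.3,"offset": [0,0,0],"rot": [0,0,0]},{"jaw": 0.3,"offset": [0,0,0],"rot": [0,0,0]},{"jaw": 0.3,"offset": [0,0,0],"rot": [0,0,0]},{"jaw": 0.3,"offset": [0,0,0],"rot": [0,0,0]},{"jaw": 0.3,"offset": [0,0,0],"rot": [0,0,0]}]'

```text
time_s: 23.9
eef_pos: [0.495, 0.2492, 0.2055]
eef_rot: [-0.0, -0.196, 0.981, -0.0]
wrist_force: [-0.3, 0.4, 0.9]
opening: 0.567
grasp_force: 61.7
```

```bash
python3 -c "
from h import *
np.set_printoptions(precision=4,suppress=True)
im,d=ctrl.camera('scene'); w=cloud('scene',d);cv2.imwrite('pics/s6.png',cv2.resize(im[85:285,240:496],None,fx=3,fy=3)[...,::-1])
h=cv2.cvtColor(im,cv2.COLOR_RGB2HSV)
b=((w>[.44,.2,.2])&(w<[.55,.3,.27])).all(-1)&(h[...,1]>120)&(h[...,0]>100)&(h[...,0]<130);q=w[b];print('cap',b.sum(),np.percentile(q,[2,98],axis=0))
n=((w>[.46,.22,.16])&(w<[.54,.28,.185])).all(-1);print('neck',n.sum(),np.median(w[n],0),np.percentile(w[n][:,2],98))
b=((w>[.42,.17,.11])&(w<[.58,.33,.13])).all(-1); print('body',cv2.minAreaRect(w[b][:,:2].astype(np.float32)))
s=((w>[.45,.2,.13])&(w<[.55,.3,.15])).all(-1);print('shoulder z',np.percentile(w[s][:,2],98))
print(pose())"
```

```text
cap 291 [[0.4893 0.2236 0.2158]
 [0.5225 0.274  0.2663]]
neck 220 [0.5043 0.2449 0.1716] 0.17719506423197476
body ((0.5004382133483887, 0.24857884645462036), (0.08042910695075989, 0.08147583156824112), 18.399307250976562)
shoulder z 0.14894078697279933
(array([0.495 , 0.2493, 0.2056]), np.float64(-157.43668539697103), array([[-0.9235, -0.3837, -0.0003],
       [-0.3837,  0.9235, -0.0001],
       [ 0.0003,  0.0001, -1.    ]]), {'time_s': 23.95, 'q': array([ 0.2523,  0.1593,  1.6855,  0.    ,  1.2971, -1.7123]), 'dq': array([-0.0014, -0.0003,  0.0012,  0.0015, -0.0011,  0.0009]), 'joint_efforts': array([ -0.0013, -42.6985, -34.4571,  -0.0006,   0.0026,  -0.    ]), 'eef_pos': array([0.495 , 0.2493, 0.2056]), 'eef_rot': array([-0.0002, -0.1956,  0.9807, -0.    ]), 'wrist_force': array([-0.14  ,  0.056 , -0.1334]), 'torque': array([0.0125, 0.0552, 0.0254]), 'grasp_force': 61.728985233348794, 'opening': 0.5666511326309196})
```

View pics/s6.png

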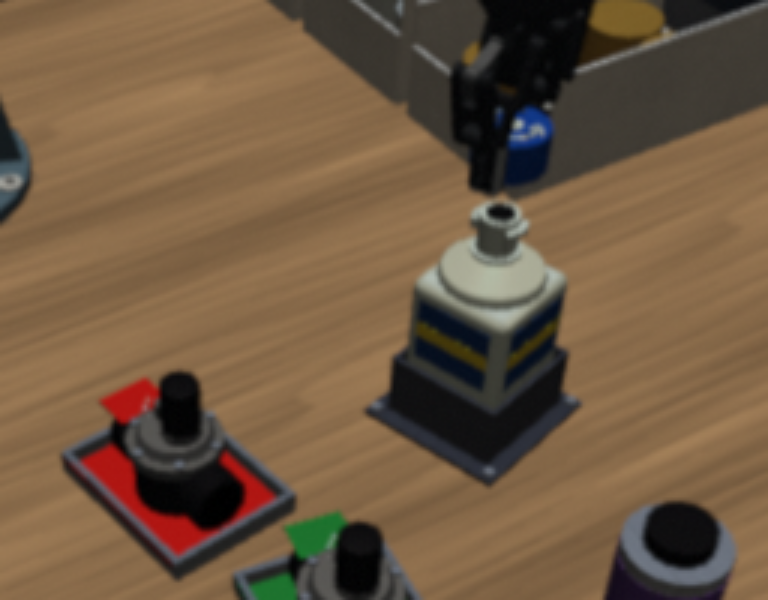

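The cap is held level (picture pixel 525,140) about 39 mm above the open mouth (500,210). The bottle is still in its holder and the valves are in their nests.

```bash
python3 -c "
from bench import ctrl
print(ctrl.hand_in())"
```

```text
the job is handed in; nothing more can be done
None
```

I set the green-tagged valve in the green nest and the red-tagged valve in the red nest, opened the bottle, and handed in at about 24 s with the cap held level about 39 mm above the mouth, not touching the tape, tee or can.

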